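# Fit the drive key to the pigment mill

## Robot

A 6-joint arm with a two-finger parallel gripper is mounted at the origin on the work surface. World frame = base frame: x ahead of the robot, y to its left, z up, the work surface at z = 0. Lengths are in mm, angles in rad, forces in N, time in s.
With the tool pointing down it reaches from about 275 to 725 mm from the base axis. Payload 5.6 kg.
Tool frame: the origin (TCP) lies at the centre of the arm's flange, where the gripper is bolted on; the fingertips stand 173 mm ahead of it and the grasp point (between the pads) lies 155 mm ahead of it; x points along the fingers, y is the direction in which the jaws open and shut, and the axes are right-handed (so a half turn about x gives the same grasp; the last joint's range is limited). The gripper opens to 85 mm and grips with 20 to 120 N. Pads are 22 mm wide; open, the fingers measure 114 mm over their backs; the gripper's body (76 mm by 85 mm) begins 54 mm behind the grasp point. The pads swing forward as they close: fully open they stand 13 mm farther back than shut.
Start: joints at [-0.978, 0.255, 0.108, 0, -1.424, -0.285], TCP at [166.649, -524.139, 404.683] pointing down, gripper open.
Joint ranges: [-2.95, 2.95], [-1.21, 1.97], [-1.09, 1.5], [-2.87, 1.71], [-2.94, -0.07], [-3.05, 3.05]. Speed limits (rad/s): [2.57, 2.57, 3.14, 3.14, 3.14, 3.14].

## Interface

Orientations are given as a 3x3 rotation matrix whose columns are the frame's x, y, z axes.
In Python, from bench import r gives the robot as it stands. The module is installed in compiled form; this text tells all that it offers.
- The arm moves only by the tool jog_arm, never from a script. Its argument "plan" is a list of rows, each a list of 7 numbers: the shift along the tool's x, y, z in mm, then the turn, a rotation vector about the tool's x, y, z in degrees, then the finger opening in mm, from 0 to 85.4. A call has 1 to 8 rows; each row shifts and turns the commanded pose from where the row before left it, along the tool's axes as they then stand; what a row does not reach is not made up. A row lasts 1/10 s, in which the tool goes at most 50 mm and 8.59 degrees, less where a joint would pass 70% of its speed; a pose out of reach is approached as far as the arm can. A call with a gripper value outside its range is refused whole. The fingers move at their own pace and stop on an object; "newtons" is the grip in N (left out, the last holds). Time passes only in rows, so rows that do not move let the fingers close. It gives the time, the measured TCP pose, the force and the opening at its end, in the units of the state.
- r.get_state(): the state, without advancing time (a new reading comes with each control period).
- r.get_image(name): name is "side" or "top" or "wrist"; returns a dict with "pixels" (384x512x3 uint8, red, green, blue), "vfov" (degrees; the focal length in pixels is half the picture's height over the tangent of half this angle, whatever the lens; pixels are square), "cx", "cy" (the principal point, pixels), "R" (3x3) and "t" (3): a world point X has camera coordinates R X + t. Camera axes: x right, y down, z forward; pixel columns grow to the right and rows downward; lengths in mm; the calibration is good to about 2 mm. A picture is of the moment at which its call begins. There is no depth.
- r.hand_in(): hands the job in, once; it reports no verdict.
Trained networks look in a picture, given as the dict that the camera call returned (one of the last four; its "shot" number tells which), for a name from the list of things; names that differ only in an ending like _2 or _b are one class to them, and where a whole thing is asked for, a point or a joint stands for the part that bears it (a point fixed in the world has none). Each returns a list of dicts, best first, with "conf" (0 to 1); they miss things now and then, are a little off and sometimes report something else, mostly with a low value. They report only what shows in the picture. A call takes as long as a camera call. They do not tell look-alikes from the thing itself.
- r.cut_out(thing, picture): "mask" (384x512 bool, what is visible of it) and "extent" ([left, top, right, bottom] as shares, 0 to 1, of the picture: columns of its width, rows of its height, round what is visible of it).
- r.tip_of(thing, picture): "location" ([row, column] as shares, 0 to 1, of the picture: columns of its width, rows of its height: a listed point, or the origin of a listed thing).
The state is a dict: "clock": time; "joint_positions": joint angles; "qd": joint speeds; "joint_torque": joint torques, N m; "ee_pos": TCP position; "ee_rot": TCP orientation; "ft_force": force on the tool from outside, world axes, zero at the start; "moment": the same for the moment, N m; "grip_width": finger opening in mm.
Only numpy, scipy, OpenCV 4.12 (cv2) and the standard library are available. Lean on these libraries where they do the work, as an engineer would, in place of code of your own. Each camera call takes 0.05 s, during which the arm holds its last target.

## Task

Get the pigment mill ready for grinding: take the key with the straight T-handle out of the wooden rack, turn it until its flat-sided shank lines up with the slot-shaped bore in the top of the mill, lower it in until its collar sits fully down on the mill, and let go. Leave the round-headed tamper and the star-headed plug in their wells.

Things in the scene. Friction and masses are not known exactly. Their poses are not given: they have to be found in the camera images.
- key_head (a point): Centre of the key's T-handle: pale wooden bar 80 long (x axis), 18 wide, 20 mm high, upright in any of the rack's wells. Under it a 15 mm neck, a 46 mm round collar (underside 38 mm below this point, on the rack's top) and a flat-sided steel shank 28 mm long, 28 wide along the bar, 14 thick, tapered over its last 7 mm, ending 66 mm below this point. Half a turn about z is the same.
- mill_bore (a point): Mouth of the bore, mid-top of the bolted-down mill (square steel head 96 mm wide, 75 mm high, a small lower hopper at its side). The bore is a slot 36 mm long (x axis), 20 wide (y), 30 deep. The shank enters with the bar along the slot, either way round, within 10 degrees, else it rests 28 mm too high. Home: collar on the mill's top, handle centre 38 mm above this point.
- tamper_head (a point): Middle of the tamper's head, a round domed wooden knob 34 mm across on a collar and neck like the key's, in another well of the rack, 38 mm above its top. The rack is a fixed wooden block 240 x 66 x 38 mm with three round wells 34 mm wide, 30 deep, 80 mm apart in a row. The tamper stays in its well.
- plug_head (a point): Middle of the plug's head, a wooden star of two crossed arms, each 40 mm long, 14 wide and 18 high, on a collar and neck like the key's, in another well of the rack, 38 mm above its top. The plug stays in its well.
Not all that is in view belongs to the job. Leave any purple or yellow look-alike of the part that bears key_head alone.

How it is judged:
By the outcome, as a careful person would: the job done as asked, in the order asked, and still so for the second after the job is handed in, with the robot touching nothing.
It also fails if it takes over 38 s, if anything falls off the work surface, if the arm or the gripper's body presses on something with over 40 N, if the wrist force passes 120 N, or if a joint passes its speed limit or range.

## Working session

There is one attempt and no reset: what is moved stays moved. The work goes in short steps, Python scripts to look and compute and a tool call to move; the robot and the scene stay as the last step left them, time stands still between calls to the robot, and variables do not carry over. Pictures are saved under pics/ and viewed, and the job is handed in when it is done.

Besides the shell and the picture viewer there is one more tool, called after "Call:" as name(argument=value, ...) on one line, values as JSON. jog_arm: Moves the arm, as the interface text tells. Its arguments: {"type":"object","properties":{"plan":{"type":"array"},"newtons":{"type":"number"}},"required":["plan"]}

```bash
mkdir -p pics
cat > h.py <<'E'
import numpy as np, cv2
from bench import r
def save(im,name): cv2.imwrite('pics/'+name+'.png',cv2.cvtColor(np.array(im['pixels'],dtype=np.uint8),cv2.COLOR_RGB2BGR))
def ray(im,px):  # px=(col,row)
    f=192/np.tan(np.radians(im['vfov'])/2)
    d=np.array([(px[0]-im['cx'])/f,(px[1]-im['cy'])/f,1.]);R=np.array(im['R']);t=np.array(im['t'])
    d=R.T@d; return -R.T@t,d/np.linalg.norm(d)
def tri(a):
    A=np.zeros((3,3));b=np.zeros(3)
    for im,p in a:
        c,d=ray(im,p);P=np.eye(3)-np.outer(d,d);A+=P;b+=P@c
    X=np.linalg.solve(A,b)
    return X,[np.linalg.norm((np.eye(3)-np.outer(d,d))@(X-c)) for c,d in [ray(*q) for q in a]]
def atz(im,p,z):
    c,d=ray(im,p);return c+d*(z-c[2])/d[2]
def proj(im,X):
    f=192/np.tan(np.radians(im['vfov'])/2);c=np.array(im['R'])@X+np.array(im['t']);return c[0]/c[2]*f+im['cx'],c[1]/c[2]*f+im['cy']
E
python3 - <<'E'
from h import *
s=r.get_state();print(s['clock'],np.round(s['ee_rot'],3),s['ft_force'])
import pickle
I={}
for n in ['side','top','wrist']:
    im=r.get_image(n);save(im,n+'0');I[n]=im
    print(n,im['vfov'],im['cx'],im['cy'],np.round(-np.array(im['R']).T@im['t']))
    for th in ['key_head','mill_bore','tamper_head','plug_head']:
        print(th,[(round(o['conf'],2),round(o['location'][1]*512,1),round(o['location'][0]*384,1)) for o in r.tip_of(th,im)])
pickle.dump(I,open('I0.pkl','wb'));print(r.get_state()['clock'])
E
```

```text
0.0 [[-0.001 -0.303  0.953]
 [ 0.002  0.953  0.303]
 [-1.     0.002 -0.   ]] [-0.88718051 -0.42971601 -0.01871495]
side 43.55102044232129 254.9459740747796 187.49657218616048 [113. 753. 756.]
key_head [(0.93, 273.2, 240.7), (0.91, 216.1, 219.4), (0.75, 173.2, 209.5), (0.59, 240.5, 200.8)]
mill_bore [(0.6, 268.0, 131.1)]
tamper_head [(0.94, 194.9, 252.1)]
plug_head [(0.89, 239.5, 198.6)]
top 49.15248956563518 252.9431986269273 188.01633671209424 [349.  20. 960.]
key_head [(0.89, 198.4, 255.1), (0.61, 197.0, 148.6)]
mill_bore [(0.78, 348.9, 174.0)]
tamper_head [(0.66, 155.1, 200.7)]
plug_head [(0.91, 231.1, 200.5)]
wrist 69.4784358518655 255.51459315095704 191.37313506874298 [  88. -550.  373.]
key_head []
mill_bore []
tamper_head []
plug_head []
0.75
```

```bash
cd pics; python3 -c "
import cv2
for n in ['side0','top0']:
    i=cv2.imread(n+'.png');cv2.imwrite(n+'b.png',cv2.resize(i,(800,600),interpolation=cv2.INTER_CUBIC))"
```

```text
(no output)
```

View pics/side0b.png

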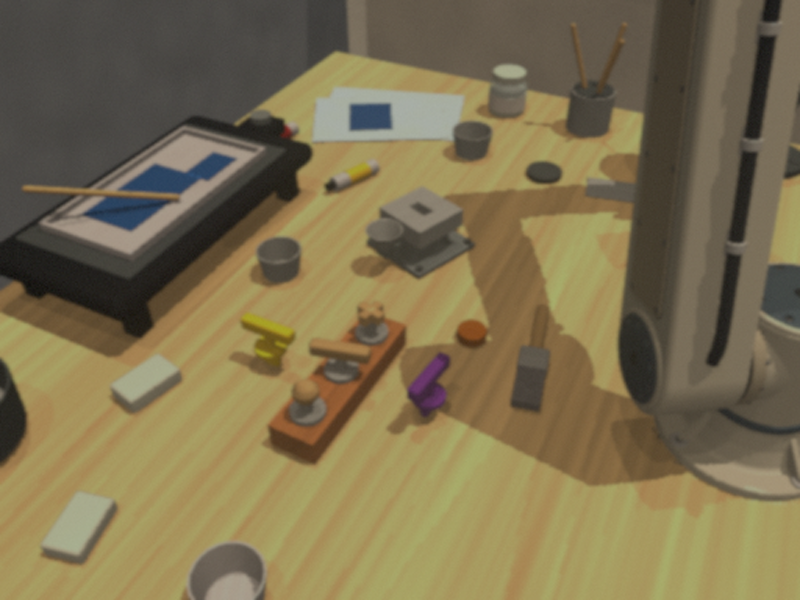

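View pics/top0b.png

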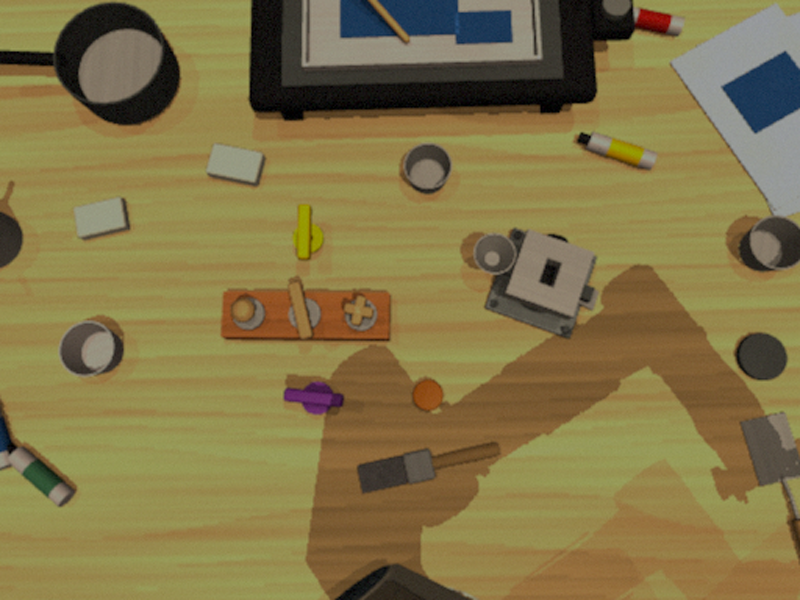

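The side view shows the real key (pale bar) in the rack's middle well at about (340,350), and the top view shows it at (300,308), both in the enlarged pictures. The tamper is on one side and the star plug on the other. The yellow and purple keys stand loose beside the rack. The mill bore is at (550,272) in the top view.

Run:
```python
from h import *
import pickle
I=pickle.load(open('I0.pkl','rb'));S,T=I['side'],I['top']
for n,a,b in [('key',(216.1,219.4),(192,197)),('mill',(268,131.1),(348.9,174)),('tamper',(194.9,252.1),(155.1,200.7)),('plug',(239.5,198.6),(231.1,200.5))]:
    X,e=tri([(S,a),(T,b)]);print(n,X.round(1),np.round(e,1))
# bar ends / slot in top image
for n,im in I.items():
    if n!='wrist': cv2.imwrite(f'pics/{n}_z.png',cv2.resize(cv2.cvtColor(im['pixels'],cv2.COLOR_RGB2BGR)[165:235,130:260] if n=='top' else cv2.cvtColor(im['pixels'],cv2.COLOR_RGB2BGR)[180:290,165:275],None,fx=5,fy=5,interpolation=cv2.INTER_CUBIC))
cv2.imwrite('pics/mill_z.png',cv2.resize(cv2.cvtColor(T['pixels'],cv2.COLOR_RGB2BGR)[140:220,300:390],None,fx=6,fy=6,interpolation=cv2.INTER_CUBIC))
```

```text
key [491.4 171.6  88.5] [0.3 0.3]
mill [ 534.1 -160.7   87.5] [0.3 0.3]
tamper [488.8 254.2  75. ] [2.1 2.1]
plug [482.9  89.3  81.7] [0.1 0.1]
```

View pics/top_z.png

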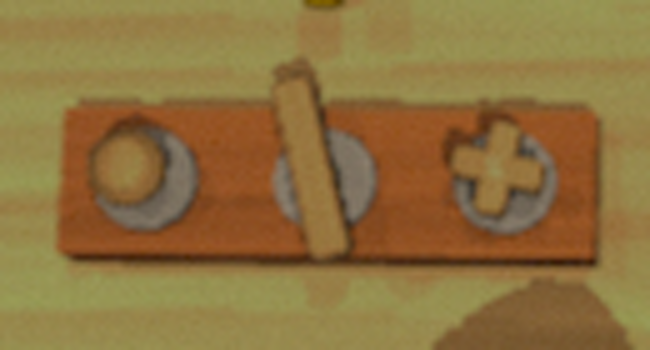

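View pics/mill_z.png

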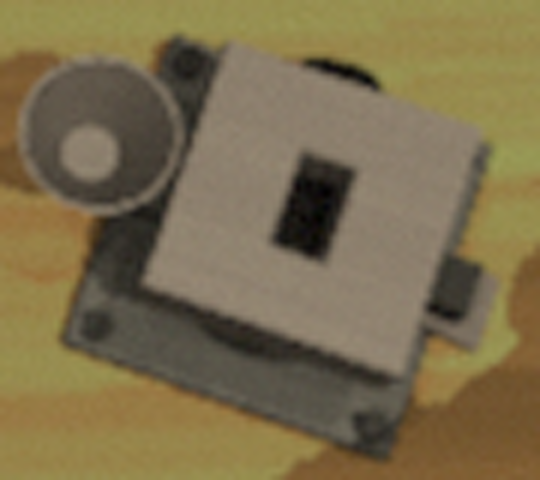

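Run:
```python
from h import *
import pickle
I=pickle.load(open('I0.pkl','rb'));S,T=I['side'],I['top']
a=atz(T,(130+295/5,165+85/5),86);b=atz(T,(130+331/5,165+255/5),86)
print('bar',a,b,(a+b)/2,np.linalg.norm(a-b),np.degrees(np.arctan2(*(a-b)[[1,0]])))
for z in (75,87):
  a=atz(T,(300+328/6,140+162/6),z);b=atz(T,(300+298/6,140+252/6),z)
  print('slot',(a+b)/2,np.linalg.norm(a-b),np.degrees(np.arctan2(*(a-b)[[1,0]])))
  c=[atz(T,(300+u/6,140+v/6),z) for u,v in [(230,42),(488,140),(405,380),(143,287)]]
  print('head',np.mean(c,0),[np.linalg.norm(c[i]-c[i-1]) for i in range(4)],[np.degrees(np.arctan2(*(c[i]-c[j])[[1,0]])) for i,j in [(0,3),(1,2)]])
```

```text
bar [523.99116168 178.68092521  86.        ] [450.86111532 162.616151    86.        ] [487.4261385 170.6485381  86.       ] 74.87376477254826 12.389604481854189
slot [ 535.19668815 -170.25322572   75.        ] 34.90636086230373 -21.027118816307254
head [ 533.65983323 -171.2858261    75.        ] [np.float64(96.10435188238162), np.float64(97.8035552338866), np.float64(92.92690380344027), np.float64(96.92380451630443)] [np.float64(-21.622250960288543), np.float64(-22.14446034910214)]
slot [ 532.66616024 -167.67976603   87.        ] 34.43316759673221 -21.027118816307166
head [ 531.15013904 -168.69836841   87.        ] [np.float64(94.80155402607562), np.float64(96.4777228485461), np.float64(91.66717967339841), np.float64(95.60989809817039)] [np.float64(-21.62225096028854), np.float64(-22.144460349102154)]
```

Call:
jog_arm(plan=[[0, 17, 42, 0, 0, 0, 85], [0, 17, 42, 0, 0, 0, 85], [0, 17, 42, 0, 0, 0, 85], [0, 17, 42, 0, 0, 0, 85], [0, 17, 42, 0, 0, 0, 85], [0, 17, 42, 0, 0, 0, 85], [0, 17, 42, 0, 0, 0, 85], [0, 17, 42, 0, 0, 0, 85]])

```text
clock: 1.55
ee_pos: [446.8, -291.2, 405.0]
ee_rot: [[0.001, -0.303, 0.953], [-0.0, 0.953, 0.303], [-1.0, -0.0, 0.0]]
ft_force: [0.6, -0.4, 0.4]
grip_width: 85.1
```

Call:
jog_arm(plan=[[0, 17, 40, 0, 0, 0, 60], [0, 17, 40, 0, 0, 0, 60], [0, 17, 40, 0, 0, 0, 60], [0, 17, 40, 0, 0, 0, 60], [0, 17, 30, 0, 0, 0, 60], [0, 0, 0, 0, 0, 0, 60], [0, 0, 0, 0, 0, 0, 60]])

```text
clock: 2.25
ee_pos: [601.4, -153.5, 404.1]
ee_rot: [[-0.001, -0.304, 0.953], [-0.0, 0.953, 0.304], [-1.0, 0.0, -0.001]]
ft_force: [0.0, -0.0, -0.4]
grip_width: 59.8
```

Run:
```python
from h import *
s=r.get_state();print(s['clock'],s['ee_pos'],np.round(s['ee_rot'],3))
im=r.get_image('wrist');save(im,'w1')
import pickle;pickle.dump(im,open('w1.pkl','wb'))
print(np.round(-np.array(im['R']).T@im['t']),np.round(im['R'],2))
for th in ['key_head','mill_bore','tamper_head','plug_head']:
        print(th,[(round(o['conf'],2),round(o['location'][1]*512,1),round(o['location'][0]*384,1)) for o in r.tip_of(th,im)])
```

```text
2.25 [ 601.42603666 -153.53047132  404.14925081] [[-0.001 -0.304  0.953]
 [-0.     0.953  0.304]
 [-1.     0.    -0.001]]
[ 523. -179.  372.] [[-0.3   0.95 -0.  ]
 [ 0.9   0.29  0.32]
 [ 0.31  0.1  -0.95]]
key_head [(0.77, 495.3, 250.1)]
mill_bore [(0.78, 257.3, 112.7)]
tamper_head []
plug_head [(0.94, 508.3, 149.2)]
```

View pics/w1.png

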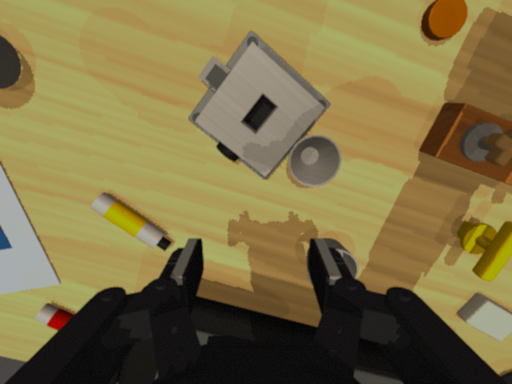

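Call:
jog_arm(plan=[[0, 42, -1, 0, 0, 0, 50], [0, 42, -1, 0, 0, 0, 50], [0, 42, -1, 0, 0, 0, 50], [0, 42, -1, 0, 0, 0, 50], [0, 42, -1, 0, 0, 0, 50], [0, 42, -1, 0, 0, 0, 50], [0, 42, -1, 0, 0, 0, 50], [0, 42, -1, 0, 0, 0, 50]])

```text
clock: 3.3
ee_pos: [490.6, 164.3, 405.3]
ee_rot: [[0.001, -0.302, 0.953], [0.001, 0.953, 0.302], [-1.0, 0.0, 0.001]]
ft_force: [0.9, 0.6, 0.2]
grip_width: 50.2
```

Call:
jog_arm(plan=[[0, 0, 0, 5.2, 0, 0, 50], [0, 0, 0, 0, 0, 0, 50], [0, 0, 0, 0, 0, 0, 50]])

```text
clock: 3.6
ee_pos: [491.6, 162.9, 405.0]
ee_rot: [[0.0, -0.217, 0.976], [0.0, 0.976, 0.217], [-1.0, 0.0, 0.0]]
ft_force: [-0.6, 0.4, 0.0]
grip_width: 49.9
```

Run:
```python
from h import *
s=r.get_state();print(s['clock'],s['ee_pos'],np.round(s['ee_rot'],3))
im=r.get_image('wrist');save(im,'w2')
import pickle;pickle.dump(im,open('w2.pkl','wb'))
print(np.round(-np.array(im['R']).T@im['t']))
for th in ['key_head','mill_bore','tamper_head','plug_head']:
        print(th,[(round(o['conf'],2),round(o['location'][1]*512,1),round(o['location'][0]*384,1)) for o in r.tip_of(th,im)])
w=pickle.load(open('w1.pkl','rb'))
cv2.imwrite('pics/w1z.png',cv2.resize(cv2.cvtColor(w['pixels'],cv2.COLOR_RGB2BGR)[20:190,180:350],None,fx=3.5,fy=3.5,interpolation=cv2.INTER_CUBIC))
```

```text
3.6 [491.55364182 162.8740009  404.96333624] [[ 0.    -0.217  0.976]
 [ 0.     0.976  0.217]
 [-1.     0.     0.   ]]
[411. 144. 373.]
key_head [(0.92, 272.8, 58.6), (0.92, 240.8, 257.5), (0.79, 266.6, 175.8)]
mill_bore []
tamper_head [(0.67, 193.7, 160.5)]
plug_head [(0.89, 192.2, 162.1)]
```

View pics/w2.png

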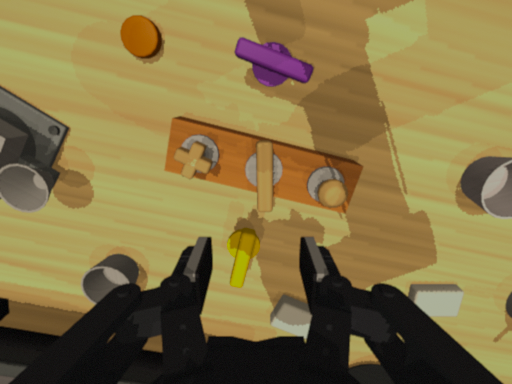

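View pics/w1z.png

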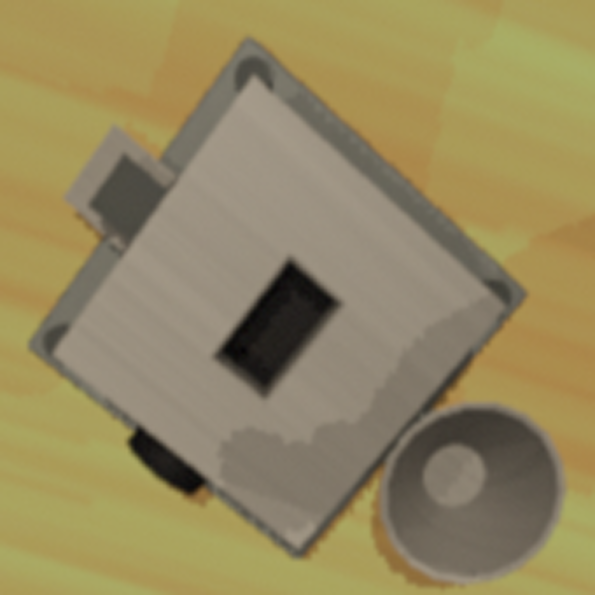

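Run:
```python
from h import *
import pickle
w=pickle.load(open('w1.pkl','rb'));T=pickle.load(open('I0.pkl','rb'))['top']
C=[(180+(u+.5)/3.5-.5,20+(v+.5)/3.5-.5) for u,v in [(290,257),(342,302),(266,397),(216,353)]]
H=[(180+u/3.5,20+v/3.5) for u,v in [(255,75),(510,300),(303,550),(52,350)]]
c1=np.mean(C,0);X,e=tri([(w,c1),(T,(300+314/6,140+208/6))]);print('bore',c1,X,e)
h=[(300+u/6,140+v/6) for u,v in [(230,42),(488,140),(405,380),(143,287)]]
for k in range(4):
    best=min((tri([(w,H[i]),(T,h[k])]) for i in range(4)),key=lambda q:sum(q[1]));print(best)
for z in (75,):
    P=[atz(w,c,z) for c in C];print('slot',np.mean(P,0),[np.linalg.norm(P[i]-P[i-1]) for i in range(4)],[np.degrees(np.arctan2(*(P[i]-P[j])[[1,0]])) for i,j in [(0,3),(1,2)]])
    P=[atz(w,c,z) for c in H];print('head',np.mean(P,0),[np.linalg.norm(P[i]-P[i-1]) for i in range(4)],[np.degrees(np.arctan2(*(P[i]-P[j])[[1,0]])) for i,j in [(0,3),(1,2)]])
w=pickle.load(open('w2.pkl','rb'))
cv2.imwrite('pics/w2z.png',cv2.resize(cv2.cvtColor(w['pixels'],cv2.COLOR_RGB2BGR)[110:230,160:370],None,fx=3.8,fy=3.8,interpolation=cv2.INTER_CUBIC))
```

```text
bore [259.21428571 113.14285714] [ 536.25708048 -171.16090121   70.564789  ] [np.float64(0.6555592069443108), np.float64(0.6555592069443084)]
(array([ 596.5083005 , -142.78845223,   81.00349834]), [np.float64(1.4063861798104749), np.float64(1.406386179810425)])
(array([ 564.56136101, -237.81027605,   55.61143559]), [np.float64(2.3175890029437163), np.float64(2.317589002943893)])
(array([ 473.76335378, -198.79789725,   69.60851888]), [np.float64(1.5631600710153701), np.float64(1.563160071015356)])
(array([ 508.18002557, -108.30930933,   74.03118819]), [np.float64(0.7027221981326827), np.float64(0.7027221981327245)])
slot [ 536.8729332 -170.9498757   75.       ] [np.float64(34.71179900260098), np.float64(19.761201208304694), np.float64(35.37236570587027), np.float64(19.735896219074164)] [np.float64(158.72632007197458), np.float64(158.6671327402104)]
head [ 536.84896489 -169.98357127   75.        ] [np.float64(95.02615667564586), np.float64(95.02048211318667), np.float64(96.74270526961779), np.float64(97.68090220728361)] [np.float64(158.01060759390325), np.float64(159.602738939288)]
```

View pics/w2z.png

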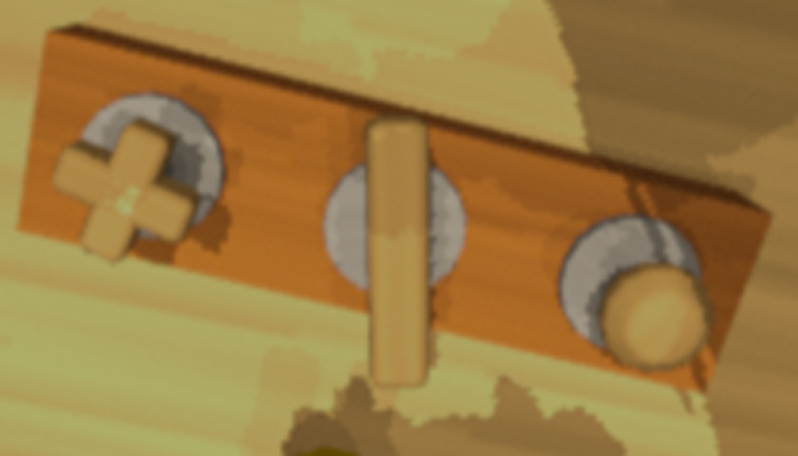

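Run:
```python
from h import *
import pickle
w=pickle.load(open('w2.pkl','rb'));T=pickle.load(open('I0.pkl','rb'))['top']
p=lambda u,v:(160+(u+.5)/3.8-.5,110+(v+.5)/3.8-.5)
q=lambda u,v:(130+(u+.5)/5-.5,165+(v+.5)/5-.5)
X1,e1=tri([(w,p(399,121)),(T,q(332,256))]);X2,e2=tri([(w,p(398,384)),(T,q(293,84))])
print(X1,e1,X2,e2)
# corners of bar top face
P=[atz(w,p(u,v),86) for u,v in [(371,122),(427,122),(426,384),(371,384)]]
print(np.round(P,1),np.mean(P,0),[np.linalg.norm(P[i]-P[i-1]) for i in range(4)],[np.degrees(np.arctan2(*(P[i]-P[j])[[1,0]])) for i,j in [(2,1),(3,0)]])
# collar top centre
print('collar@48?',atz(w,p(395,226),48), atz(T,q(325,180),48))
```

```text
[451.32765903 162.8929997   87.18491343] [np.float64(0.17960786822067337), np.float64(0.17960786822067967)] [523.79913931 179.13944446  93.86556087] [np.float64(0.17948193578412194), np.float64(0.17948193578416502)]
[[453.6 155.6  86. ]
 [450.3 170.5  86. ]
 [525.2 188.4  86. ]
 [528.8 172.5  86. ]] [489.47219588 171.75590612  86.        ] [np.float64(77.0542780280204), np.float64(15.214095942332944), np.float64(77.06165082100354), np.float64(16.24420405558542)] [np.float64(13.405924749016071), np.float64(12.640009910553559)]
collar@48? [489.66242519 171.77298974  48.        ] [489.51180211 172.68115238  48.        ]
```

Call:
jog_arm(plan=[[25, 9, -0.5, 0, 0, 0, 45], [35, 0, 0, 0, 0, 0, 45], [35, 0, 0, 0, 0, 0, 45], [30, 0, 0, 0, 0, 0, 45], [0, 0, 0, 0, 0, 0, 45], [0, 0, 0, 0, 0, 0, 45]])

```text
clock: 4.45
ee_pos: [489.6, 172.1, 280.4]
ee_rot: [[0.0, -0.215, 0.977], [-0.001, 0.977, 0.215], [-1.0, -0.001, 0.0]]
ft_force: [-0.2, -0.4, 1.8]
grip_width: 45.0
```

Run:
```python
from h import *
s=r.get_state();print(s['clock'],s['ee_pos'],s['ft_force'])
im=r.get_image('wrist');save(im,'w3')
```

```text
4.45 [489.63009605 172.09716361 280.4436459 ] [-0.23198154 -0.41564758  1.78409551]
```

View pics/w3.png

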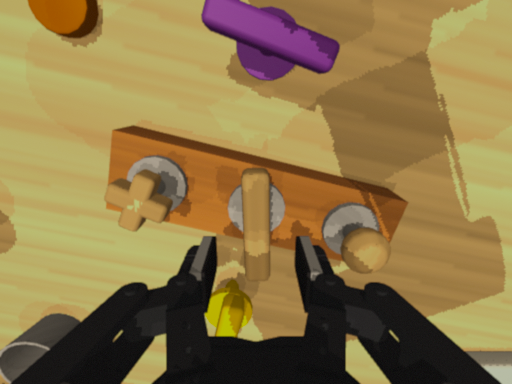

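The key bar lies midway between the fingers (column 256), and the tamper and plug are clear of them.

Call:
jog_arm(plan=[[25, 0, 0, 0, 0, 0, 45], [22, 0, 0, 0, 0, 0, 45], [0, 0, 0, 0, 0, 0, 45], [0, 0, 0, 0, 0, 0, 10], [0, 0, 0, 0, 0, 0, 10], [0, 0, 0, 0, 0, 0, 10], [0, 0, 0, 0, 0, 0, 10], [0, 0, 0, 0, 0, 0, 10]], newtons=60)

```text
clock: 5.3
ee_pos: [490.0, 172.8, 235.0]
ee_rot: [[0.004, -0.216, 0.976], [0.002, 0.976, 0.216], [-1.0, 0.001, 0.005]]
ft_force: [-0.4, 0.1, 7.3]
grip_width: 16.8
```

Call:
jog_arm(plan=[[-5, 0, 0, 0, 0, 0, 5], [-10, 0, 0, 0, 0, 0, 5], [-20, 0, 0, 0, 0, 0, 5], [-25, 0, 0, 0, 0, 0, 5], [-25, 0, 0, 0, 0, 0, 5], [0, 0, 0, 0, 0, 0, 5], [0, 0, 0, 0, 0, 0, 5]])

```text
clock: 6.0
ee_pos: [489.0, 172.3, 318.4]
ee_rot: [[0.001, -0.215, 0.977], [0.001, 0.977, 0.215], [-1.0, 0.001, 0.001]]
ft_force: [0.0, 0.0, -2.1]
grip_width: 16.9
```

Run:
```python
from h import *
s=r.get_state();print(s['clock'],s['ee_pos'],s['ft_force'],s['grip_width'])
im=r.get_image('wrist');save(im,'w4')
im=r.get_image('side');save(im,'s4')
cv2.imwrite('pics/s4z.png',cv2.resize(cv2.imread('pics/s4.png')[100:300,130:330],None,fx=3,fy=3,interpolation=cv2.INTER_CUBIC))
```

```text
6.0 [489.00141067 172.30343273 318.40824726] [ 0.03727898  0.02919507 -2.05632224] 16.905668986950428
```

View pics/w4.png

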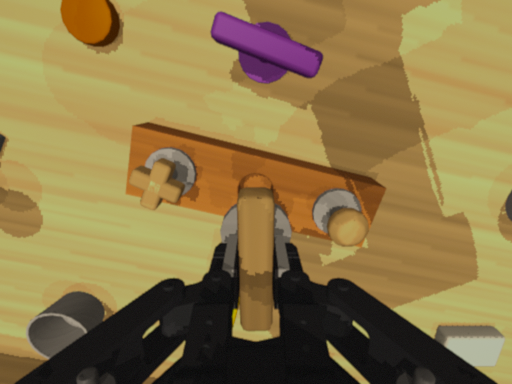

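View pics/s4z.png

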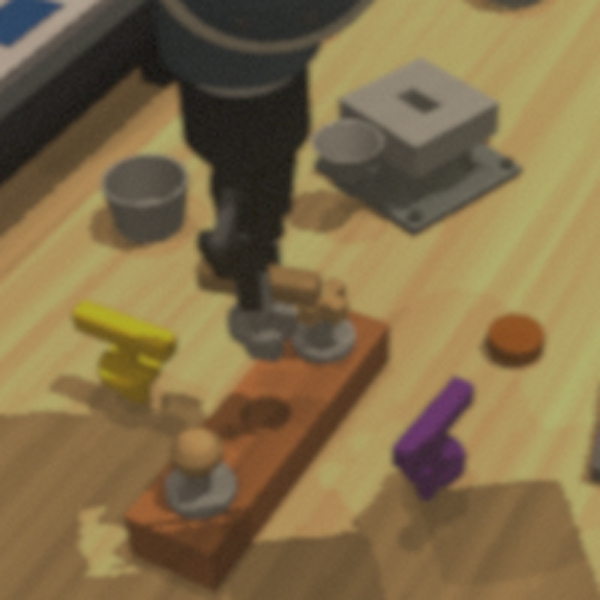

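Call:
jog_arm(plan=[[-20, 0, 0, 0, 0, 0, 5], [-20, -20, -1, 0, 0, 0, 5], [0, -40, -3, 0, 0, 0, 5], [0, -40, -3, 0, 0, 0, 5], [0, -40, -3, 0, 0, 0, 5], [0, -40, -3, 0, 0, 0, 5], [0, -40, -3, 0, 0, 0, 5], [0, -40, -3, 0, 0, 0, 5]])

```text
clock: 6.9
ee_pos: [526.3, -87.3, 356.6]
ee_rot: [[-0.002, -0.215, 0.977], [-0.0, 0.977, 0.215], [-1.0, 0.0, -0.002]]
ft_force: [1.1, -0.1, -0.8]
grip_width: 17.0
```

Call:
jog_arm(plan=[[0, -40, -4, 0, 0, 0, 5], [0, -35, -4, 0, 0, 0, 5], [0, 0, 0, 7, 0, 0, 5], [0, 0, 0, 7, 0, 0, 5], [0, 0, 0, 7, 0, 0, 5], [0, 0, 0, 7, 0, 0, 5], [0, 0, 0, 5.5, 0, 0, 5], [0, 0, 0, 0, 0, 0, 5]])

```text
clock: 7.7
ee_pos: [534.7, -160.6, 356.5]
ee_rot: [[-0.003, 0.36, 0.933], [0.0, 0.933, -0.36], [-1.0, -0.001, -0.002]]
ft_force: [-0.8, 0.2, -0.9]
grip_width: 17.0
```

Call:
jog_arm(plan=[[0, 0, 0, 0, 0, 0, 5], [0, 0, 0, 0, 0, 0, 5]])

```text
clock: 7.9
ee_pos: [534.9, -160.6, 357.2]
ee_rot: [[-0.001, 0.358, 0.934], [0.0, 0.934, -0.358], [-1.0, -0.0, -0.001]]
ft_force: [-0.2, -0.1, -1.6]
grip_width: 16.8
```

Run:
```python
from h import *
s=r.get_state();print(s['clock'],s['ee_pos'],np.round(s['ee_rot'],3),s['ft_force'],s['grip_width'], np.degrees(np.arctan2(s['ee_rot'][1][2],s['ee_rot'][0][2])))
im=r.get_image('wrist');save(im,'w5')
im=r.get_image('side');save(im,'s5')
im=r.get_image('top');save(im,'t5')
cv2.imwrite('pics/s5z.png',cv2.resize(cv2.imread('pics/s5.png')[30:230,170:370],None,fx=3,fy=3,interpolation=cv2.INTER_CUBIC))
```

```text
7.9 [ 534.85152201 -160.62458159  357.2349374 ] [[-0.001  0.358  0.934]
 [ 0.     0.934 -0.358]
 [-1.    -0.    -0.001]] [-0.16605992 -0.12484968 -1.63270928] 16.84706099734735 -20.952963453045538
```

View pics/w5.png

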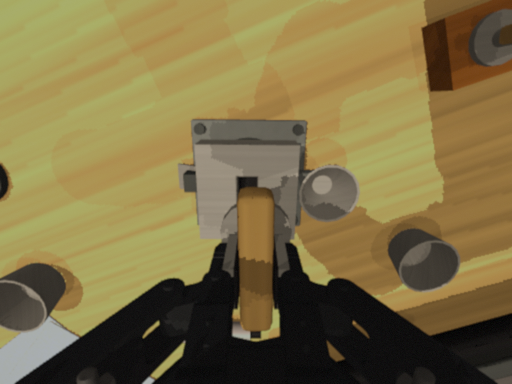

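View pics/s5z.png

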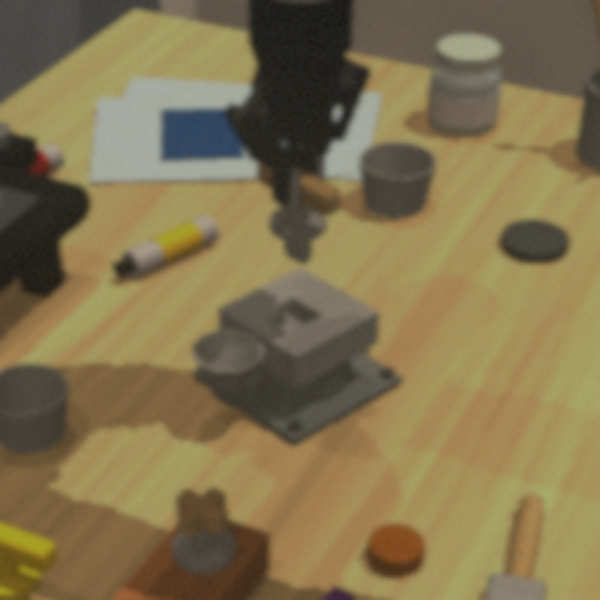

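Call:
jog_arm(plan=[[15, -9, 5, 0, 0, 0, 5], [15, 0, 0, 0, 0, 0, 5], [12, 0, 0, 0, 0, 0, 5], [0, 0, 0, 0, 0, 0, 5], [0, 0, 0, 0, 0, 0, 5], [0, 0, 0, 0, 0, 0, 5]])

```text
clock: 8.65
ee_pos: [536.6, -170.8, 316.6]
ee_rot: [[0.002, 0.359, 0.933], [-0.0, 0.933, -0.359], [-1.0, 0.0, 0.002]]
ft_force: [-0.1, -0.9, -1.4]
grip_width: 16.9
```

Run:
```python
from h import *
s=r.get_state();print(s['clock'],s['ee_pos'],s['ft_force'],s['grip_width'], np.degrees(np.arctan2(s['ee_rot'][1][2],s['ee_rot'][0][2])))
im=r.get_image('wrist');save(im,'w6')
import pickle;pickle.dump(im,open('w6.pkl','wb'))
# predicted slot and shank outlines
a=np.radians(-21.3);u=np.array([np.cos(a),np.sin(a),0]);v=np.array([-u[1],u[0],0])
print('slot pred',[np.round(proj(im,np.array([536.5,-171,75])+i*18*u+j*10*v),1) for i,j in [(-1,-1),(-1,1),(1,1),(1,-1)]])
a=cv2.imread('pics/w6.png');cv2.imwrite('pics/w6z.png',cv2.resize(a[120:270,156:356],None,fx=4,fy=4,interpolation=cv2.INTER_CUBIC))
im=r.get_image('side');save(im,'s6')
cv2.imwrite('pics/s6z.png',cv2.resize(cv2.imread('pics/s6.png')[80:180,220:320],None,fx=6,fy=6,interpolation=cv2.INTER_CUBIC))
```

```text
8.65 [ 536.64292844 -170.81876222  316.62771842] [-0.10623892 -0.86903035 -1.41852631] 16.896376355365767 -21.03605462212961
slot pred [array([242.8, 182.1]), array([268.1, 182.2]), array([267.3, 223.5]), array([243.3, 223.4])]
```

View pics/w6z.png

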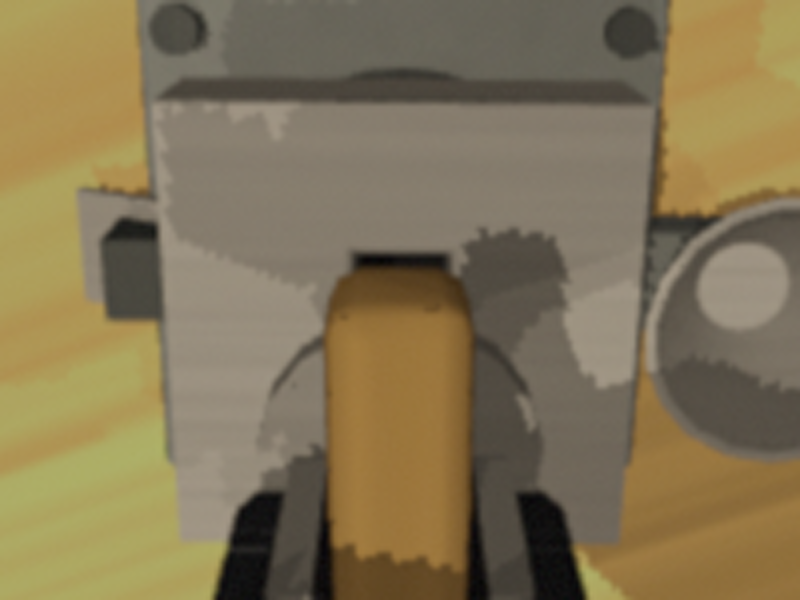

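View pics/s6z.png

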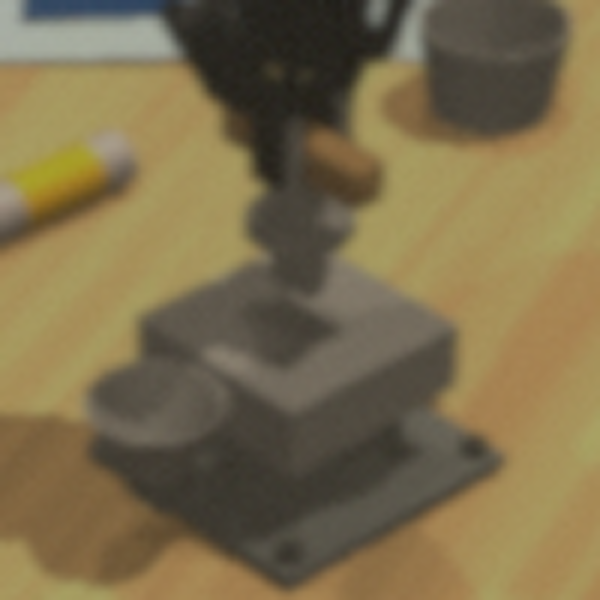

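Call:
jog_arm(plan=[[8, 0, 0, 0, 0, 0, 5], [8, 0, 0, 0, 0, 0, 5], [6, 0, 0, 0, 0, 0, 5], [4, 0, 0, 0, 0, 0, 5], [0, 0, 0, 0, 0, 0, 5], [0, 0, 0, 0, 0, 0, 5]])

```text
clock: 9.35
ee_pos: [536.4, -170.9, 289.7]
ee_rot: [[-0.0, 0.359, 0.933], [-0.0, 0.933, -0.359], [-1.0, -0.0, 0.0]]
ft_force: [-0.4, 0.9, -1.2]
grip_width: 17.3
```

Call:
jog_arm(plan=[[4, 0, 0, 0, 0, 0, 5], [4, 0, 0, 0, 0, 0, 5], [4, 0, 0, 0, 0, 0, 5], [2, 0, 0, 0, 0, 0, 5], [0, 0, 0, 0, 0, 0, 5], [0, 0, 0, 0, 0, 0, 5]])

```text
clock: 9.95
ee_pos: [536.4, -170.9, 275.7]
ee_rot: [[-0.0, 0.359, 0.933], [-0.0, 0.933, -0.359], [-1.0, -0.0, 0.0]]
ft_force: [0.2, 0.0, -1.7]
grip_width: 17.1
```

Well in, with no contact force (286 would be a jam at the mouth). I'll seat it gently.

Call:
jog_arm(plan=[[1.5, 0, 0, 0, 0, 0, 5], [1, 0, 0, 0, 0, 0, 5], [1, 0, 0, 0, 0, 0, 5], [0, 0, 0, 0, 0, 0, 5], [0, 0, 0, 0, 0, 0, 5]])

```text
clock: 10.45
ee_pos: [536.3, -170.9, 272.2]
ee_rot: [[0.0, 0.359, 0.933], [0.0, 0.933, -0.359], [-1.0, 0.0, 0.0]]
ft_force: [-0.2, 0.2, -0.7]
grip_width: 16.7
```

Run:
```python
from h import *
im=r.get_image('side');save(im,'s7')
cv2.imwrite('pics/s7z.png',cv2.resize(cv2.imread('pics/s7.png')[80:180,220:320],None,fx=6,fy=6,interpolation=cv2.INTER_CUBIC))
```

```text
(no output)
```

View pics/s7z.png

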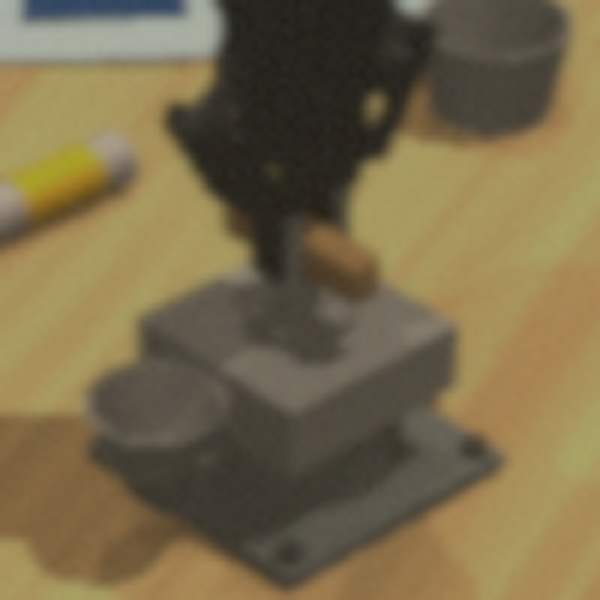

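The collar is nearly down on the mill's top. I'll go down to contact in small steps.

Call:
jog_arm(plan=[[0.7, 0, 0, 0, 0, 0, 5], [0, 0, 0, 0, 0, 0, 5], [0, 0, 0, 0, 0, 0, 5]])

```text
clock: 10.8
ee_pos: [536.3, -170.8, 272.1]
ee_rot: [[0.001, 0.359, 0.933], [-0.0, 0.933, -0.359], [-1.0, 0.0, 0.001]]
ft_force: [-2.3, 1.4, 4.8]
grip_width: 17.3
```

Call:
jog_arm(plan=[[0.7, 0, 0, 0, 0, 0, 5], [0, 0, 0, 0, 0, 0, 5], [0, 0, 0, 0, 0, 0, 5]])

```text
clock: 11.1
ee_pos: [536.2, -170.8, 272.1]
ee_rot: [[0.001, 0.359, 0.933], [-0.0, 0.933, -0.359], [-1.0, -0.0, 0.001]]
ft_force: [-4.3, 2.5, 9.3]
grip_width: 16.8
```

Seated: contact came at TCP z of 272.1, against a predicted 272. Now I release and retreat straight up.

Call:
jog_arm(plan=[[-0.7, 0, 0, 0, 0, 0, 5], [0, 0, 0, 0, 0, 0, 20], [0, 0, 0, 0, 0, 0, 30], [0, 0, 0, 0, 0, 0, 40], [0, 0, 0, 0, 0, 0, 40], [0, 0, 0, 0, 0, 0, 40]])

```text
clock: 11.7
ee_pos: [536.4, -170.9, 271.3]
ee_rot: [[-0.0, 0.359, 0.933], [-0.0, 0.933, -0.359], [-1.0, -0.0, -0.0]]
ft_force: [0.3, 0.4, 0.8]
grip_width: 39.7
```

Call:
jog_arm(plan=[[-10, 0, 0, 0, 0, 0, 40], [-20, 0, 0, 0, 0, 0, 40], [-30, 0, 0, 0, 0, 0, 40], [-30, 0, 0, 0, 0, 0, 40], [-30, 0, 0, 0, 0, 0, 40], [0, 0, 30, 0, 0, 0, 40], [0, 0, 30, 0, 0, 0, 40], [0, 0, 0, 0, 0, 0, 40]])

```text
clock: 12.5
ee_pos: [594.3, -193.2, 390.7]
ee_rot: [[-0.001, 0.36, 0.933], [-0.0, 0.933, -0.36], [-1.0, -0.0, -0.001]]
ft_force: [-0.2, 0.5, -0.2]
grip_width: 40.1
```

Run:
```python
from h import *
s=r.get_state();print(s['clock'],s['ee_pos'],s['ft_force'])
im=r.get_image('wrist');save(im,'w8')
S=r.get_image('side');save(S,'s8')
for i,n in [(im,'w'),(S,'s')]:
  for th in ['key_head','tamper_head','plug_head']:
    print(n,th,[(round(o['conf'],2),round(o['location'][1]*512,1),round(o['location'][0]*384,1)) for o in r.tip_of(th,i)])
  print('pred home',proj(i,np.array([536.5,-171,113])),'if 28 high',proj(i,np.array([536.5,-171,141])))
cv2.imwrite('pics/s8z.png',cv2.resize(cv2.imread('pics/s8.png')[80:300,150:350],None,fx=2.7,fy=2.7,interpolation=cv2.INTER_CUBIC))
```

```text
12.5 [ 594.33778441 -193.19390139  390.67852272] [-0.1561523  0.5444884 -0.1717921]
w key_head [(0.73, 258.4, 120.7)]
w tamper_head []
w plug_head []
pred home (np.float64(255.6748042539761), np.float64(122.02995059691544)) if 28 high (np.float64(255.65266495943683), np.float64(125.14474305695919))
s key_head [(0.83, 275.0, 242.5), (0.82, 171.3, 212.0), (0.61, 270.6, 118.3)]
s tamper_head [(0.94, 195.8, 250.6)]
s plug_head []
pred home (np.float64(269.182717942574), np.float64(120.14913426929702)) if 28 high (np.float64(269.3615894891569), np.float64(110.35124403726938))
```

View pics/s8z.png

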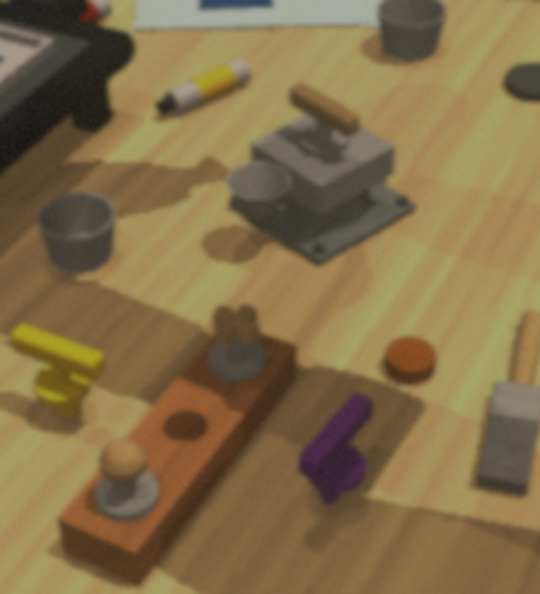

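View pics/w8.png

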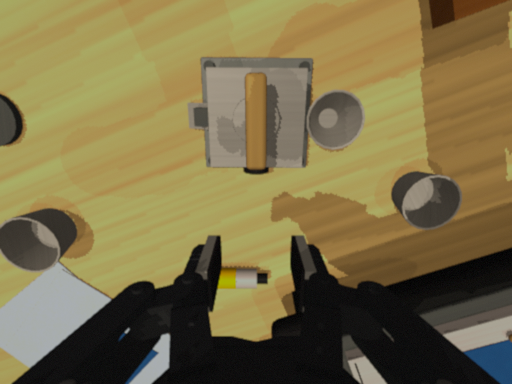

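The key is seated: the side view puts its head at row 118, against 120 predicted for home and 110 for jammed. The tamper and plug are still in their wells and the gripper is clear, so I'll hand in.

```bash
python3 -c "
from bench import r
print(r.hand_in(), r.get_state()['clock'])"
```

```text
the job is handed in; nothing more can be done
the job is handed in; nothing more can be done
```

I took the key from the rack's middle well, turned it about 33.5° to line up with the mill's slot, lowered it until the collar met the mill, let go and backed off. I handed the job in at about 12.6 s of the 38 s allowed.

**Seating:** Contact came at TCP z of 272.1, against 272 expected for home; a jam would have stopped it near 300. The largest force I read while seating was about 9 N. After release, the side camera put the handle at row 118, against 120 predicted for home and 110 for sitting 28 mm too high.

**The rest of the scene:** The tamper and plug are still in their wells, the yellow and purple look-alikes were not touched, and the gripper is clear.

**What disagreed:**
- **Mill height:** it came out at 70.6 mm by my own triangulation and 87.5 mm from the network points, against the 75 mm given. I used 75, and the contact height agreed with it.
- **Key bar top:** it measured 87 to 94 mm, against 86 from the text.
- **Network misses:** it missed the real key in the first top view, so I measured it from the picture. It also missed the plug in the last side view, where the plug is plainly visible.

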